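# Canisters in order of size at the pantry coffee point

## Task

Tidy the coffee point: stand the four steel canisters on the cork coasters, one in the middle of each, in order of size, with the smallest next to the coffee grinder and the largest farthest from it. Keep them upright, set them down gently rather than dropping them, and leave the milk jug where it stands.

Things in the scene. Friction and masses are not known exactly. Their poses are not given: they have to be found in the camera images.
- canister_1: the smallest of four round steel canisters with a flat black lid: 39 mm diameter all the way up, 54 mm tall to the top of the lid, and a black knob 16 mm across standing 8 mm above that; loose, upright on the counter at the start. Origin: centre of its underside; z up its axis; the yaw means nothing
- canister_2: the second smallest of four round steel canisters with a flat black lid: 46 mm diameter all the way up, 78 mm tall to the top of the lid, and a black knob 16 mm across standing 8 mm above that; loose, upright on the counter at the start. Origin: centre of its underside; z up its axis; the yaw means nothing
- canister_3: the second largest of four round steel canisters with a flat black lid: 53 mm diameter all the way up, 102 mm tall to the top of the lid, and a black knob 16 mm across standing 8 mm above that; loose, upright on the counter at the start. Origin: centre of its underside; z up its axis; the yaw means nothing
- canister_4: the largest of four round steel canisters with a flat black lid: 60 mm diameter all the way up, 126 mm tall to the top of the lid, and a black knob 16 mm across standing 8 mm above that; loose, upright on the counter at the start. Origin: centre of its underside; z up its axis; the yaw means nothing
- coaster_a: one of four identical round cork coasters, 80 mm across, 4 mm thick, fixed in a straight row, 100 mm apart centre to centre, on a fixed dark wooden board (420 by 110 by 12 mm); the letter says nothing of its place in the row. Origin: centre of its underside, 12 mm above the counter; its top is 16 mm above the counter
- coaster_b: one of four identical round cork coasters, 80 mm across, 4 mm thick, fixed in a straight row, 100 mm apart centre to centre, on a fixed dark wooden board (420 by 110 by 12 mm); the letter says nothing of its place in the row. Origin: centre of its underside, 12 mm above the counter; its top is 16 mm above the counter
- coaster_c: one of four identical round cork coasters, 80 mm across, 4 mm thick, fixed in a straight row, 100 mm apart centre to centre, on a fixed dark wooden board (420 by 110 by 12 mm); the letter says nothing of its place in the row. Origin: centre of its underside, 12 mm above the counter; its top is 16 mm above the counter
- coaster_d: one of four identical round cork coasters, 80 mm across, 4 mm thick, fixed in a straight row, 100 mm apart centre to centre, on a fixed dark wooden board (420 by 110 by 12 mm); the letter says nothing of its place in the row. Origin: centre of its underside, 12 mm above the counter; its top is 16 mm above the counter
- grinder: the electric coffee grinder: a round black and grey machine about 92 mm across and 182 mm tall, fixed upright on the counter just off one end of the row, about 140 mm from the middle of the end coaster (which end varies). Origin: centre of its underside, on the counter
- jug: steel milk jug, open, with one side handle, 80 mm across and 95 mm tall, loose on the counter just off the other end of the row; not to be disturbed. Origin: centre of its underside
Things that resemble listed ones, but are neither listed nor needed, are in the scene too. Leave any yellow look-alike of the canister_4 alone.

How it is judged (in metres and radians):
At the end, for the whole second after the job is handed in: Each canister stands upright (within 0.1 rad), released and at rest, on a coaster, its axis within 12 mm of the coaster's centre, in order of size along the row: smallest on the coaster nearest the grinder, largest on the farthest ((horizontal distance between canister_1 and coaster_a below 0.012 m or horizontal distance between canister_1 and coaster_b below 0.012 m or horizontal distance between canister_1 and coaster_c below 0.012 m or horizontal distance between canister_1 and coaster_d below 0.012 m) and horizontal distance between canister_1 and grinder between 0.105 and 0.175 m and height (world z) of canister_1 between 0.012 and 0.02 m and angle between each of canister_1, canister_2, canister_3, canister_4's own z axis and vertical below 0.1 rad and linear speed of each of canister_1, canister_2, canister_3, canister_4 below 0.02 m/s and contact force between each of canister_1, canister_2, canister_3, canister_4 and the fingers below 0.1 N and (horizontal distance between canister_2 and coaster_a below 0.012 m or horizontal distance between canister_2 and coaster_b below 0.012 m or horizontal distance between canister_2 and coaster_c below 0.012 m or horizontal distance between canister_2 and coaster_d below 0.012 m) and horizontal distance between canister_2 and grinder between 0.205 and 0.275 m and height (world z) of canister_2 between 0.012 and 0.02 m and (horizontal distance between canister_3 and coaster_a below 0.012 m or horizontal distance between canister_3 and coaster_b below 0.012 m or horizontal distance between canister_3 and coaster_c below 0.012 m or horizontal distance between canister_3 and coaster_d below 0.012 m) and horizontal distance between canister_3 and grinder between 0.305 and 0.375 m and height (world z) of canister_3 between 0.012 and 0.02 m and (horizontal distance between canister_4 and coaster_a below 0.012 m or horizontal distance between canister_4 and coaster_b below 0.012 m or horizontal distance between canister_4 and coaster_c below 0.012 m or horizontal distance between canister_4 and coaster_d below 0.012 m) and horizontal distance between canister_4 and grinder between 0.405 and 0.475 m and height (world z) of canister_4 between 0.012 and 0.02 m); the robot touches nothing.
It fails at once if a canister is tipped over (angle between any of canister_1, canister_2, canister_3, canister_4's own z axis and vertical above 0.6 rad).
It fails at once if a canister is dropped or flung: it moves faster than 0.5 m/s while the fingers do not hold it ((linear speed of canister_1 above 0.5 m/s and contact force between canister_1 and the fingers below 0.1 N) or (linear speed of canister_2 above 0.5 m/s and contact force between canister_2 and the fingers below 0.1 N) or (linear speed of canister_3 above 0.5 m/s and contact force between canister_3 and the fingers below 0.1 N) or (linear speed of canister_4 above 0.5 m/s and contact force between canister_4 and the fingers below 0.1 N)).
It fails at once if the milk jug is moved more than 20 mm (distance of jug from where it was at the start of the episode above 0.02 m).
It also fails if it takes over 128 s, if anything falls off the work surface, if the arm or the gripper's body presses on something with over 40 N, if the wrist force passes 120 N, or if a joint passes its speed limit or range.

## Robot

A 7-joint arm with a two-finger parallel gripper is mounted at the origin on the work surface. World frame = base frame: x ahead of the robot, y to its left, z up, the work surface at z = 0. Lengths are in mm, angles in rad, forces in N, time in s.
With the tool pointing down it reaches from about 400 to 875 mm from the base axis. Payload 4.4 kg.
Tool frame: the origin (TCP) lies midway between the tips of the shut fingers; the grasp point (between the pads) lies 19 mm behind it; z points along the fingers, y is the line along which they close (so a half turn about z gives the same grasp; the last joint's range is limited). The gripper opens to 85 mm and grips with 20 to 120 N. Pads are 22 mm wide; open, the fingers measure 114 mm over their backs; the gripper's body (76 mm by 85 mm) begins 54 mm behind the grasp point. The pads swing forward as they close: fully open they stand 13 mm farther back than shut.
Start: joints at [-1.325, 0.628, 0.038, 1.517, -0.027, 0.996, -0.02], TCP at [199.377, 618.682, 197.013] pointing down, gripper open.
Joint ranges: [-3.06, 3.06], [-0.37, 2.12], [-1.25, 1.32], [0.18, 2.47], [-1.1, 4.24], [0.23, 1.98], [-2.94, 2.94]. Speed limits (rad/s): [2.57, 2.57, 3.14, 3.14, 3.14, 3.14, 3.14].

## Interface

Orientations are given as [roll, pitch, yaw] about the fixed x, y, z axes, in that order (R = Rz(yaw) Ry(pitch) Rx(roll)).
In Python, from cell import readout, optics, order gives the robot as it stands.
- The arm moves only by the shell command python3 -m jog 'ROWS'. ROWS is a JSON object of lists of equal length, an entry for each row: "claw": the opening, from 0 (shut) to 1 (fully open); "xyz": the shift along the tool's x, y, z each as a share of 0.1 m, from -1 to 1, a list of three; "twist": the turn, a rotation vector about the tool's x, y, z each as a share of 180 degrees, from -1 to 1, a list of three. A call has 1 to 12 rows; each row shifts and turns the commanded pose from where the row before left it, along the tool's axes as they then stand; what a row does not reach is not made up. A row lasts 1/8 s, in which the tool goes at most 62.5 mm and 10.7 degrees, less where a joint would pass 70% of its speed; a pose out of reach is approached as far as the arm can. A call with a number of a shift or a turn outside -1 to 1 is refused whole. A call with a gripper value outside its range is refused whole. The fingers move at their own pace and stop on an object; the grip force is fixed at half the most. Time passes only in rows, so rows that do not move let the fingers close. It gives the time, the measured TCP pose, the force, the opening and the grip force at its end, in the units of the state.
- readout.read_state(): the state, without advancing time (a new reading comes with each control period).
- optics.get_image(name): name is "scene" or "top" or "wrist"; returns a dict with "color" (480x640x3 uint8, red, green, blue), "fovy" (degrees; the focal length in pixels is half the picture's height over the tangent of half this angle, whatever the lens; pixels are square), "cx", "cy" (the principal point, pixels), "view" (4x4, takes a point from world to camera coordinates). Camera axes: x right, y up, looking along -z (the intrinsics and any distortion apply to the point x, -y, -z); pixel columns grow to the right and rows downward; lengths in mm; the calibration is good to about 2 mm. A picture is of the moment at which its call begins. There is no depth.
- order.finish_job(): hands the job in; it is judged then, once.
Trained networks look in the newest picture that a camera, given by its name, has taken for a name from the list of things; names that differ only in an ending like _2 or _b are one class to them, and where a whole thing is asked for, a point or a joint stands for the part that bears it (a point fixed in the world has none). Each returns a list of dicts, best first, with "score" (0 to 1); they miss things now and then, are a little off and sometimes report something else, mostly with a low value. They report only what shows in the picture. A call takes as long as a camera call. They do not tell look-alikes from the thing itself.
- optics.boxes_of(camera, label): "rect" ([left, top, width, height] in pixels, round what is visible of it).
The state is a dict: "clock": time; "qpos": joint angles; "qd": joint speeds; "tau": joint torques, N m; "eef_pos": TCP position; "tool_rot": TCP orientation; "force": force on the tool from outside, world axes, zero at the start; "torque": the same for the moment, N m; "width": finger opening in mm; "gripper_force": force on a finger pad.
Only numpy, scipy, OpenCV 4.12 (cv2) and the standard library are available. Lean on these libraries where they do the work, as an engineer would, in place of code of your own. Each camera call takes 0.05 s, during which the arm holds its last target. There are 200 camera calls.

## Working session

There is one attempt and no reset: what is moved stays moved. The work goes in short steps, Python scripts to look and compute and a shell command to move; the robot and the scene stay as the last step left them, time stands still between calls to the robot, and variables do not carry over. Pictures are saved under pics/ and viewed, at most 14 in all, crops included, and the job is handed in when it is done.

```bash
mkdir -p pics; ls; python3 - <<'E'
from cell import readout, optics
import cv2, json
s=readout.read_state(); print(s)
for n in ("scene","top"):
    im=optics.get_image(n); cv2.imwrite(f"pics/{n}0.png",im["color"][:,:,::-1])
    print(n,{k:(v if k!='color' else v.shape) for k,v in im.items()})
    for l in ("canister_1","coaster_a","grinder","jug"):
        print(l,[(round(d["score"],2),[round(float(x)) for x in d["rect"]]) for d in optics.boxes_of(n,l)])
E
```

```text
pics
{'clock': 0.0, 'qpos': array([-1.32479635,  0.62932271,  0.03845481,  1.51839214, -0.02702675,
        0.99629593, -0.01999201]), 'qd': array([ 0.00173864, -0.0001127 ,  0.00084236,  0.00034237,  0.00096813,
        0.00200814, -0.00095327]), 'tau': array([ 2.51039637e-06, -5.63406122e+01,  1.22614246e+00, -1.93452662e+01,
        1.09440248e-02,  1.04180185e-02, -3.96214219e-06]), 'eef_pos': array([199.15998589, 618.00073246, 196.09683831]), 'tool_rot': array([-3.13969271e+00,  9.51552383e-06,  2.82977517e+00]), 'force': array([ 0.03723957,  0.71462257, -0.67686371]), 'torque': array([-0.00110634,  0.01061404, -0.04753072]), 'gripper_force': 0.0, 'width': 85.61743471288987}
scene {'color': (480, 640, 3), 'fovy': 45.87673021122583, 'cx': 316.4482882882639, 'cy': 244.0230405853374, 'view': array([[-7.99863527e-01,  5.99826948e-01, -2.06390724e-02,
         4.55428196e+02],
       [-3.35375754e-01, -4.18173219e-01,  8.44188523e-01,
         1.71161655e+02],
       [ 4.97736318e-01,  6.82157454e-01,  5.35648921e-01,
        -1.58188740e+03],
       [ 0.00000000e+00,  0.00000000e+00
[... 493 characters left out ...]
0672815, 'view': array([[-1.94390370e-03, -9.99625343e-01, -2.73019206e-02,
         2.31829698e+01],
       [ 9.85619702e-01, -6.52839453e-03,  1.68852547e-01,
        -5.48223333e+02],
       [-1.68967523e-01, -2.65810777e-02,  9.85263123e-01,
        -9.03585462e+02],
       [ 0.00000000e+00,  0.00000000e+00,  0.00000000e+00,
         1.00000000e+00]])}
canister_1 [(0.93, [441, 258, 51, 36]), (0.77, [163, 269, 54, 41]), (0.73, [269, 277, 23, 24]), (0.63, [354, 258, 29, 33]), (0.59, [89, 296, 65, 36])]
coaster_a [(0.94, [198, 170, 44, 44]), (0.9, [254, 167, 42, 40]), (0.87, [309, 163, 45, 43]), (0.7, [365, 162, 42, 39])]
grinder [(0.67, [433, 119, 77, 79])]
jug [(0.64, [102, 166, 66, 54])]
```

View pics/scene0.png

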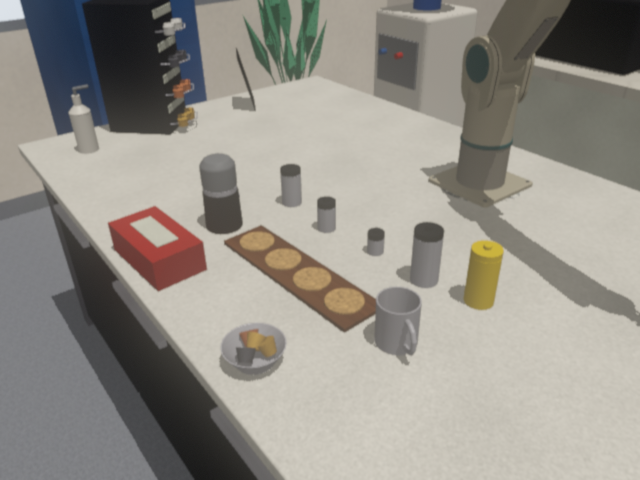

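View pics/top0.png

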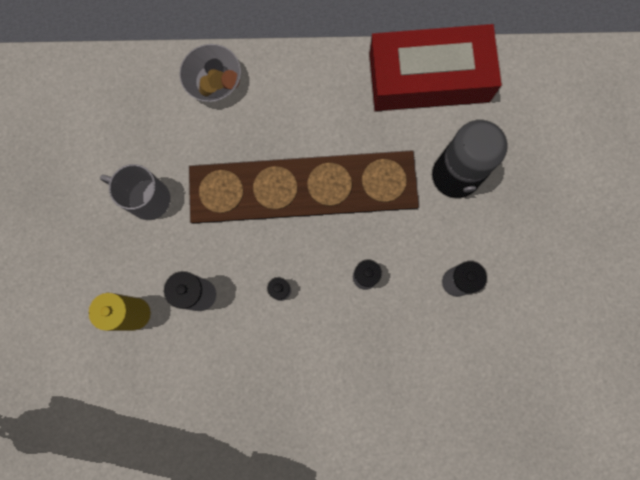

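The scene and top views agree. The black-lidded steel canisters in the top view are at c1 (279,289), c2 (368,273), c3 (470,278) and c4 (183,290). Other things that could be mistaken for them are the yellow look-alike at (110,311), which I'll leave alone, and the jug at (135,190). The coasters run from (384,180) by the grinder (465,165) to (221,190) by the jug.

```bash
cat > h.py <<'E'
import numpy as np, cv2
from scipy.optimize import least_squares
from cell import readout, optics
def proj(im,P):
    P=np.atleast_2d(P); c=P@im["view"][:3,:3].T+im["view"][:3,3]
    f=240/np.tan(np.radians(im["fovy"]/2))
    return np.c_[im["cx"]+f*c[:,0]/-c[:,2], im["cy"]-f*c[:,1]/-c[:,2]]
def ray(im,uv):
    f=240/np.tan(np.radians(im["fovy"]/2)); R=im["view"][:3,:3]
    d=R.T@np.array([(uv[0]-im["cx"])/f,-(uv[1]-im["cy"])/f,-1]); return -R.T@im["view"][:3,3], d/np.linalg.norm(d)
def onplane(im,uv,z):
    o,d=ray(im,uv); return o+d*(z-o[2])/d[2]
def tri(pairs):
    A=np.zeros((3,3));b=np.zeros(3)
    for im,uv in pairs:
        o,d=ray(im,uv);M=np.eye(3)-np.outer(d,d);A+=M;b+=M@o
    return np.linalg.solve(A,b)
t=np.linspace(0,2*np.pi,48)
def cyl(x,y,z0,D,h,knob=True):
    c=np.c_[np.cos(t),np.sin(t)]
    L=[np.c_[c*D/2+[x,y],np.full(48,z)] for z in (z0,z0+h)]
    if knob: L.append(np.c_[c*8+[x,y],np.full(48,z0+h+8)])
    return np.vstack(L)
def rect(im,P):
    q=proj(im,P);return np.r_[q.min(0),q.max(0)]
DIM={1:(39,54),2:(46,78),3:(53,102),4:(60,126)}
E
cat > m.py <<'E'
from h import *
I={n:optics.get_image(n) for n in("scene","top")}
B={n:{l:[np.array(d["rect"],float) for d in optics.boxes_of(n,l)] for l in("canister_1","coaster_a")} for n in I}
def xy(r): return np.r_[r[:2],r[:2]+r[2:]]
for r in B["top"]["coaster_a"]:
    c=r[:2]+r[2:]/2; g=onplane(I["top"],c,16); p=proj(I["scene"],g)[0]
    m=min((q[:2]+q[2:]/2 for q in B["scene"]["coaster_a"]),key=lambda q:np.hypot(*(q-p)))
    print("coaster",c,g.round(1),"scene res",(m-p).round(1),"tri",tri([(I["top"],c),(I["scene"],m)]).round(1))
for r in B["top"]["canister_1"]:
    best=None
    for q in B["scene"]["canister_1"]:
      for k,(D,h) in DIM.items():
        f=lambda v:np.r_[rect(I["top"],cyl(v[0],v[1],0,D,v[2]))-xy(r),rect(I["scene"],cyl(v[0],v[1],0,D,v[2]))-xy(q)]
        s=least_squares(f,[*onplane(I["top"],r[:2]+r[2:]/2,h/2)[:2],h],loss="soft_l1")
        if best is None or s.cost<best[0]: best=(s.cost,k,s.x,s.fun)
    print("can",r,best[1],round(best[0],1),best[2].round(1),best[3].round(1))
E
python3 m.py
```

```text
coaster [327.75 183.8 ] [653.4  -9.   16. ] scene res [-1.3  3.7] tri [656.3  -9.5   7. ]
coaster [221.65 190.1 ] [643.3 185.6  16. ] scene res [0.5 3.1] tri [644.3 187.4   9.8]
coaster [385.05 180.75] [ 658.1 -113.6   16. ] scene res [0.1 3.1] tri [ 659.5 -113.9    8.2]
coaster [275.45 189.05] [644.3  86.7  16. ] scene res [1.2 0.4] tri [643.5  87.6  15.4]
can [442.1 261.4  47.9  35.4] 3 7.0 [ 472.5 -239.    94.3] [ 0.   0.2 -2.7  0.9 -2.6 -0.5 -2.8 -1.5]
can [165.3 272.3  51.3  38.3] 4 3.3 [451.5 222.7 121.7] [-1.4 -0.4  0.   1.8 -0.2  0.3 -1.6 -1.1]
can [355.5 257.8  25.3  33.2] 2 6.2 [482.2 -73.4  71.3] [-4.1  2.4  0.1 -0.3 -1.4 -0.2 -0.8 -0.8]
can [266.4 276.9  23.8  24.6] 1 1.3 [459.7  79.4  46.8] [-0.7  0.5 -0.   0.1 -0.2 -0.  -1.7 -0.1]
can [ 87.9 292.7  64.9  39.7] 4 5.0 [418.7 339.7 124.8] [ 0.9 -0.1 -1.3 -1.4  0.5 -0.4  0.4 -3.9]
```

```bash
cat > c.py <<'E'
from h import *
I={n:optics.get_image(n) for n in("scene","top")}
def ell(n):
    h=cv2.cvtColor(I[n]["color"],cv2.COLOR_RGB2HSV)
    m=cv2.inRange(h,(8,70,90),(25,255,255)); m=cv2.morphologyEx(m,cv2.MORPH_CLOSE,np.ones((5,5)))
    cs=cv2.findContours(m,cv2.RETR_EXTERNAL,cv2.CHAIN_APPROX_NONE)[0]
    return [cv2.fitEllipse(c) for c in cs if cv2.contourArea(c)>300]
T,S=ell("top"),ell("scene")
for e in sorted(T):
    g=onplane(I["top"],e[0],16); p=proj(I["scene"],g)[0]
    m=min((np.array(q[0]) for q in S),key=lambda q:np.hypot(*(q-p)))
    print(np.round(e[0],1),np.round(e[1],1),g.round(1),"res",(m-p).round(1),"tri",tri([(I["top"],e[0]),(I["scene"],m)]).round(1))
im=I["top"]["color"][245:340,75:500,::-1].copy()
cv2.imwrite("pics/crop1.png",cv2.resize(im,(798,180*798//800),interpolation=cv2.INTER_CUBIC))
a=I["scene"]["color"][150:320,270:510,::-1]
cv2.imwrite("pics/crop2.png",cv2.resize(a,None,fx=3,fy=3,interpolation=cv2.INTER_CUBIC))
E
python3 c.py
```

```text
[108.8 312.7] [36.7 46.3] [420.8 381.2  16. ] res [-11.9 -30. ] tri [423.2 352.9  73.9]
[217.3  80.3] [19.3 39.3] [858.5 199.5  16. ] res [ 5.6 -6.8] tri [849.6 199.1  27.8]
[220.3 190.8] [41.5 43.6] [642.  188.2  16. ] res [-36.7 -20.2] tri [662.2 157.9  54.3]
[274.5 187. ] [41.8 43.6] [648.2  88.4  16. ] res [-4.3  1.7] tri [652.7  86.2  11.7]
[329.  183.4] [41.8 43.6] [654.2 -11.2  16. ] res [24.6 21.3] tri [641.9   9.8 -27.6]
[383.6 179.8] [42.  43.6] [ 660. -111.   16.] res [50.6 39.1] tri [630.1 -68.9 -60.8]
```

View pics/crop2.png

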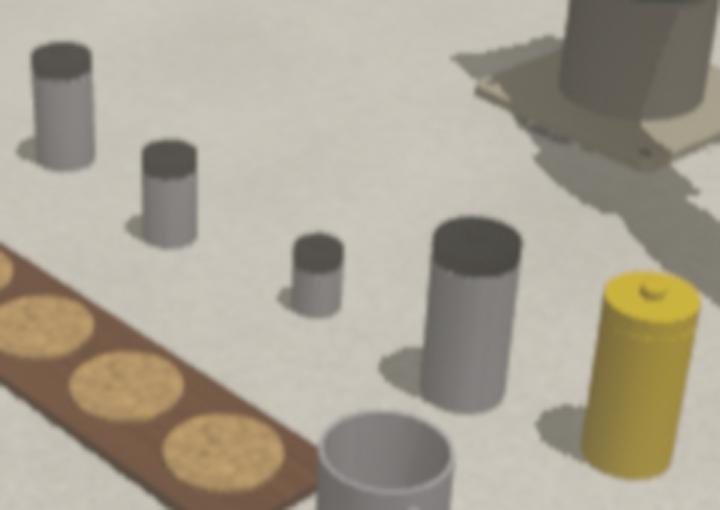

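Four black-lidded steel canisters, sizes rising c1<c2<c3<c4, with the yellow one (with its own knob) apart at the far right. The choice is confirmed. First I rotate so tool x=+Y, y=+X and z=-Z, then move over canister_4.

```bash
python3 -m jog '{"claw":[1,1,1,1,1,1,1],"xyz":[[0,0,-0.08],[0,0,-0.08],[0,0,-0.08],[0,0,-0.08],[0,0,-0.08],[0,0,-0.08],[0,0,-0.08]],"twist":[[0,0,0.0573],[0,0,0.0573],[0,0,0.0573],[0,0,0.0573],[0,0,0.0573],[0,0,0.0573],[0,0,0.0573]]}'
python3 -m jog '{"claw":[1,1,1,1,1,1,1,1,1,1,1],"xyz":[[-0.4,0.25,0],[-0.4,0.25,0],[-0.4,0.25,0],[-0.4,0.25,0],[-0.4,0.25,0],[-0.4,0.25,0],[-0.4,0.25,0],[-0.4,0.25,0],[-0.4,0.25,0],[-0.4,0.25,0],[0,0,0]],"twist":[[0,0,0],[0,0,0],[0,0,0],[0,0,0],[0,0,0],[0,0,0],[0,0,0],[0,0,0],[0,0,0],[0,0,0],[0,0,0]]}'
cat > w.py <<'E'
import sys
from h import *
im=optics.get_image("wrist"); cv2.imwrite(f"pics/{sys.argv[1]}.png",im["color"][:,:,::-1])
for l in("canister_1","coaster_a"):
    print(l,[(round(d["score"],2),[round(float(x)) for x in d["rect"]]) for d in optics.boxes_of("wrist",l)])
o,d=ray(im,(320,240)); print("cam",o.round(),d.round(2)); s=readout.read_state(); print(s["eef_pos"].round(1),s["tool_rot"].round(3))
E
python3 w.py w1
```

```text
clock: 1.78
eef_pos: [199.3, 618.7, 253.3]
tool_rot: [-3.141, -0.0, 1.564]
force: [-0.1, 0.1, -0.8]
width: 85.5
gripper_force: 0.0
clock: 3.15
eef_pos: [451.1, 214.3, 253.6]
tool_rot: [3.14, 0.001, 1.562]
force: [-0.6, 0.4, -0.8]
width: 85.5
gripper_force: 0.0
canister_1 [(0.94, [327, 384, 34, 26]), (0.91, [288, 163, 71, 77]), (0.9, [238, 8, 80, 98]), (0.68, [313, 286, 33, 51])]
coaster_a [(0.93, [447, 183, 71, 66])]
cam [451. 284. 430.] [-0.   -0.28 -0.96]
[448.4 219.3 253. ] [-3.141e+00 -1.000e-03  1.571e+00]
```

View pics/w1.png

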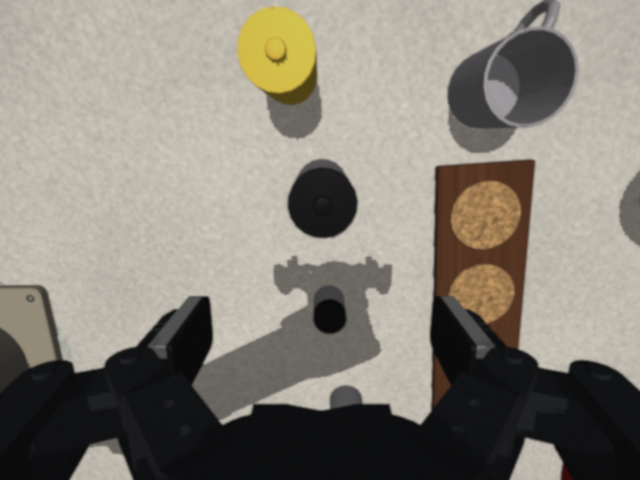

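The wrist picture shows the black-lid c4 at (322,202) with its knob, yellow above at (277,48), c1 at (330,316) in the shadow, and the coasters at (486,214) and (481,293). Next: lid centres by segmentation.

```bash
cat > lid.py <<'E'
from h import *
def lid(im,guess,thr=45,ker=5,lo=200):
    g=cv2.cvtColor(im["color"],cv2.COLOR_RGB2GRAY); m=(g<thr).astype(np.uint8)
    m=cv2.morphologyEx(m,cv2.MORPH_OPEN,np.ones((ker,ker)))
    n,L,st,ce=cv2.connectedComponentsWithStats(m)
    k=[i for i in range(1,n) if lo<st[i,4]<9000]
    i=min(k,key=lambda i:np.hypot(*(ce[i]-guess)))
    c=cv2.findContours((L==i).astype(np.uint8),cv2.RETR_EXTERNAL,cv2.CHAIN_APPROX_NONE)[0][0]
    return cv2.fitEllipse(c)
if __name__=="__main__":
    im=optics.get_image("wrist"); tp=optics.get_image("top")
    g=cv2.cvtColor(im["color"],cv2.COLOR_RGB2GRAY); print(g[202,280:365:4]); print(g[160:250:5,310]); 
    g=cv2.cvtColor(tp["color"],cv2.COLOR_RGB2GRAY); print(g[291,155:220:3],g[278,440:500:3])
    e=lid(im,(322,202)); print(e,onplane(im,e[0],126))
    for k,q in {1:(279,289),2:(368,273),3:(470,278),4:(183,290)}.items():
        e=lid(tp,q,ker=3,lo=100); print(k,np.round(e[0],1),np.round(e[1],1),onplane(tp,e[0],DIM[k][1]).round(1))
E
python3 lid.py
```

```text
[182 191 183 118  26  25  25  26  26  27  26  24  23  25  25  25  27  26
  26  25 121 190]
[188 193  98  81  32  28  29  26  25  25  24  23  24  24  23  23  84 193]
[156 156 154  64  44  44  43  39  44  44  21  42  44  45  43  29  51  53
  53  53  64  89] [156  80  70  69  62  28  27  26  25  23  31  29  24  25  27  31 150 157
 162 154]
((326.07305908203125, 208.80728149414062), (65.7193374633789, 67.74691009521484), 179.86134338378906) [452.52310218 227.60231516 126.        ]
1 [278.3 288.3] [20.4 22. ] [459.9  76.8  54. ]
2 [367.6 273.4] [24.8 25.6] [482.2 -73.8  78. ]
3 [469.2 277.1] [30.2 32.2] [ 473.  -234.7  102. ]
4 [184.6 287.5] [29.4 35.2] [456.2 218.7 126. ]
```

```bash
python3 -m jog '{"claw":[1,1,1],"xyz":[[0,0,0],[0,0,0],[0,0,0]],"twist":[[0,0,0],[0,0,0],[0,0,0]]}'
cat > both.py <<'E'
import sys
from lid import *
k=int(sys.argv[1]); g=eval(sys.argv[2]); q=eval(sys.argv[3])
im=optics.get_image("wrist"); tp=optics.get_image("top"); s=readout.read_state(); h=DIM[k][1]
e=lid(im,g); f=lid(tp,q,thr=49 if k==4 else 45,ker=3,lo=100)
print(np.round(e[0],1),np.round(e[1],1),np.round(f[0],1),np.round(f[1],1))
print("wrist",onplane(im,e[0],h).round(1),"top",onplane(tp,f[0],h).round(1),"tri",tri([(im,e[0]),(tp,f[0])]).round(1),"tcp",s["eef_pos"].round(1),s["tool_rot"].round(3))
E
python3 both.py 4 '(326,208)' '(183,290)'
```

```text
clock: 3.78
eef_pos: [448.8, 218.7, 253.0]
tool_rot: [-3.142, -0.0, 1.57]
force: [-0.3, -0.4, -0.4]
width: 85.3
gripper_force: 0.0
[325.6 207.9] [65.6 67.8] [183.8 290. ] [34.5 37.5]
wrist [452.5 227.6 126. ] top [452.3 219.9 126. ] tri [453.1 224.3 109.5] tcp [448.9 218.5 253. ] [-3.142  0.     1.57 ]
```

```bash
python3 - <<'E'
from h import *
im=optics.get_image("wrist"); print({k:v for k,v in im.items() if k!='color'})
h=cv2.cvtColor(im["color"],cv2.COLOR_RGB2HSV)
m=cv2.inRange(h,(8,70,90),(25,255,255)); m=cv2.morphologyEx(m,cv2.MORPH_CLOSE,np.ones((5,5)))
for c in cv2.findContours(m,cv2.RETR_EXTERNAL,cv2.CHAIN_APPROX_NONE)[0]:
    if cv2.contourArea(c)>1500:
        e=cv2.fitEllipse(c); print(np.round(e[0],1),np.round(e[1],1),onplane(im,e[0],16).round(1))
for p in((642,188.2,16),(648.2,88.4,16)): print(proj(im,p))
for y in(220,224,228): print(y,rect(im,cyl(452.5,y,126,60,0,False)).round(1),rect(optics.get_image("top"),cyl(452.5,y,126,60,0,False)).round(1),rect(optics.get_image("scene"),cyl(452.5,y,0,60,126)).round(1))
cv2.imwrite("pics/w2.png",cv2.resize(im["color"][150:350,280:540,::-1],None,fx=3,fy=3))
E
```

```text
{'fovy': 66.35164570698358, 'cx': 320.9451162037186, 'cy': 237.37782561132457, 'view': array([[ 9.99999002e-01, -1.32999845e-03,  4.75825828e-04,
        -4.48480863e+02],
       [ 1.40930598e-03,  9.62218294e-01, -2.72275539e-01,
        -1.60393752e+02],
       [-9.57222708e-05,  2.72275938e-01,  9.62219208e-01,
        -4.91618331e+02],
       [ 0.00000000e+00,  0.00000000e+00,  0.00000000e+00,
         1.00000000e+00]])}
[487.1 244.1] [ 67.7 154.2] [644.3 162.1  16. ]
[281.4  56.2] [78.1 87.5] [408.4 364.1  16. ]
[[487.87183757 222.48459841]]
[[482.98191367 301.32649563]]
220 [290.  181.  360.9 250.3] [164.9 270.9 202.6 309. ] [408.2 219.7 442.6 286.6]
224 [289.9 176.1 361.  245.9] [162.3 270.9 200.1 309. ] [409.5 220.5 444.1 287.5]
228 [289.7 171.1 361.2 241.5] [159.8 271.  197.6 309. ] [410.8 221.3 445.6 288.4]
```

View pics/w2.png

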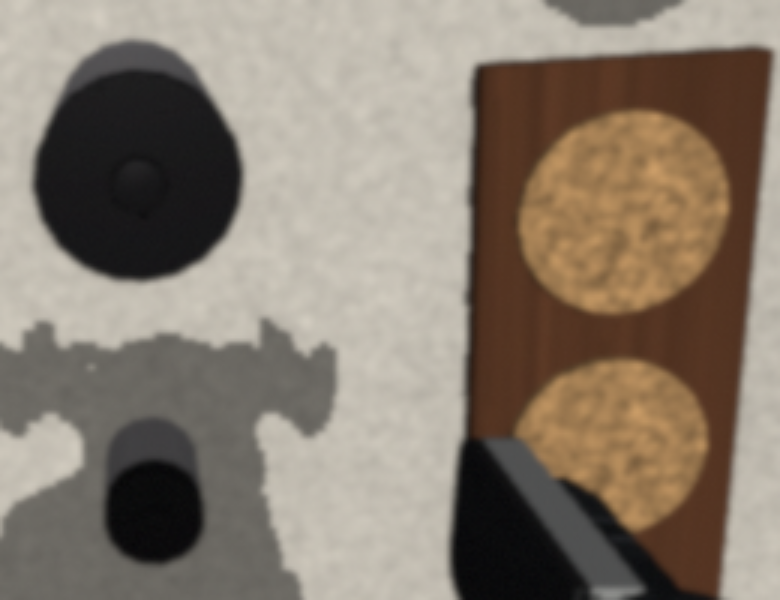

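Wrist and top together put c4 at about (452.5, 225). Now descend and grip.

```bash
python3 -m jog '{"claw":[1,1,1,1,1,1,1,1],"xyz":[[0.065,0.037,0],[0,0,0.3],[0,0,0.3],[0,0,0.3],[0,0,0.3],[0,0,0.3],[0,0,0.3],[0,0,0]],"twist":[[0,0,0],[0,0,0],[0,0,0],[0,0,0],[0,0,0],[0,0,0],[0,0,0],[0,0,0]]}'
python3 -m jog '{"claw":[0,0,0,0,0,0,0,0],"xyz":[[0,0,0],[0,0,0],[0,0,0],[0,0,0],[0,0,0],[0,0,0],[0,0,0],[0,0,0]],"twist":[[0,0,0],[0,0,0],[0,0,0],[0,0,0],[0,0,0],[0,0,0],[0,0,0],[0,0,0]]}'
```

```text
clock: 5.22
eef_pos: [451.4, 224.6, 71.3]
tool_rot: [-3.138, 0.002, 1.57]
force: [0.0, -0.0, -0.2]
width: 85.0
gripper_force: 0.0
clock: 6.22
eef_pos: [453.5, 225.5, 74.7]
tool_rot: [3.139, -0.002, 1.57]
force: [-1.2, -0.7, 6.1]
width: 56.6
gripper_force: 63.0
```

```bash
python3 -m jog '{"claw":[0,0,0,0,0],"xyz":[[0,0,-0.1],[0,0,-0.2],[0,0,-0.2],[0,0,-0.1],[0,0,0]],"twist":[[0,0,0],[0,0,0],[0,0,0],[0,0,0],[0,0,0]]}'; python3 w.py w3
```

```text
clock: 6.85
eef_pos: [453.0, 225.2, 133.7]
tool_rot: [3.14, -0.001, 1.57]
force: [0.0, -1.0, -4.0]
width: 56.5
gripper_force: 64.6
canister_1 [(0.7, [181, 0, 137, 110]), (0.69, [245, 195, 153, 197]), (0.65, [307, 385, 43, 25]), (0.2, [490, 214, 98, 89])]
coaster_a [(0.93, [490, 215, 100, 89]), (0.74, [479, 413, 70, 66]), (0.59, [490, 324, 87, 48]), (0.59, [495, 0, 145, 149])]
cam [453. 294. 310.] [-0.   -0.28 -0.96]
[452.  224.8 132.4] [-3.14e+00  1.00e-03  1.57e+00]
```

View pics/w3.png

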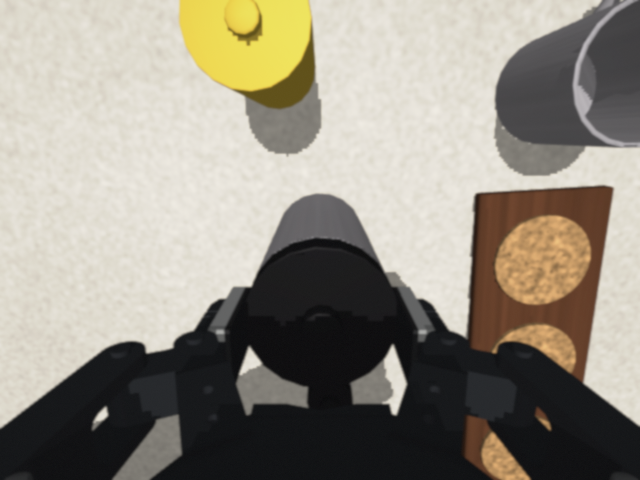

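c4 is held upright, lid centred at about (321,314), with coaster d at (543,260).

```bash
python3 - <<'E'
from h import *
im=optics.get_image("wrist"); s=readout.read_state(); z=s["eef_pos"][2]-74+126
for y in(222,225,228): print(y,rect(im,cyl(452.5,y,z,60,0,False)).round(1))
for c in((543,260),): print(onplane(im,c,16))
print(s["eef_pos"])
E
```

```text
222 [243.6 255.1 401.6 396.5]
225 [243.2 247.1 402.1 390.2]
228 [242.7 239.  402.6 383.8]
[639.08301556 190.78093392  16.        ]
[452.02986403 224.66532993 132.33239063]
```

```bash
python3 -m jog '{"claw":[0,0,0,0,0,0,0,0],"xyz":[[-0.06,0.2,0],[-0.07,0.4,0],[-0.08,0.5,0],[-0.08,0.4,0],[-0.06,0.3,0],[-0.02,0.09,0],[0,0,0],[0,0,0]],"twist":[[0,0,0],[0,0,0],[0,0,0],[0,0,0],[0,0,0],[0,0,0],[0,0,0],[0,0,0]]}'; python3 w.py w4
```

```text
clock: 8.05
eef_pos: [639.8, 188.5, 132.5]
tool_rot: [-3.139, -0.0, 1.571]
force: [-0.2, -0.4, -2.4]
width: 56.5
gripper_force: 65.1
canister_1 [(0.95, [0, 1, 66, 57]), (0.88, [136, 439, 43, 41]), (0.79, [245, 194, 153, 197]), (0.76, [76, 314, 74, 54])]
coaster_a [(0.94, [273, 172, 98, 62]), (0.8, [301, 383, 70, 27])]
cam [640. 258. 309.] [-0.   -0.28 -0.96]
[640.6 188.5 133.1] [-3.141 -0.     1.571]
```

View pics/w4.png

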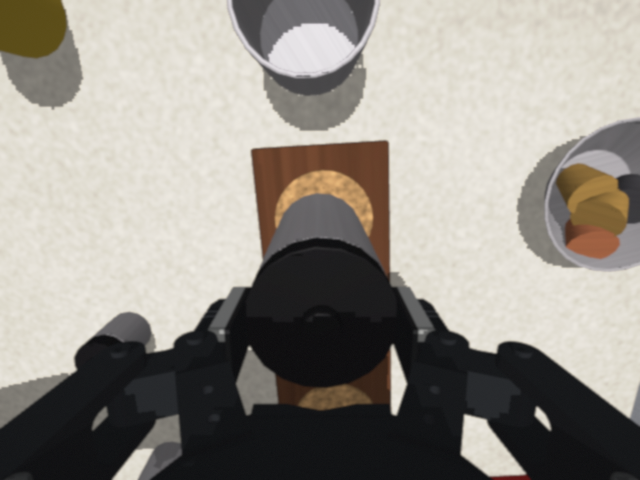

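```bash
python3 - <<'E'
from h import *
im=optics.get_image("wrist")
for y in(186,188.2,190): print(y,rect(im,cyl(642,y,16,80,0,False)).round(1))
h=cv2.cvtColor(im["color"],cv2.COLOR_RGB2HSV)
m=cv2.inRange(h,(8,70,90),(25,255,255))[150:260,240:400]; m=cv2.morphologyEx(m,cv2.MORPH_OPEN,np.ones((3,3))); yy,xx=np.where(m); print(xx.min()+240,xx.max()+240,yy.min()+150)
print(readout.read_state()["eef_pos"])
E
```

```text
186 [274.3 174.9 371.5 269.5]
188.2 [274.2 172.1 371.6 267.1]
190 [274.1 169.8 371.7 265.1]
251 387 150
[640.87466957 188.33178608 133.20264821]
```

The coaster's edges match (642,188.2). Nudge, then lower.

```bash
python3 -m jog '{"claw":[0,0,0,0,0,0,0],"xyz":[[-0.018,0.01,0],[0,0,0.15],[0,0,0.15],[0,0,0.07],[0,0,0.02],[0,0,0.01],[0,0,0]],"twist":[[0,0,0],[0,0,0],[0,0,0],[0,0,0],[0,0,0],[0,0,0],[0,0,0]]}'
```

```text
clock: 9.12
eef_pos: [642.9, 185.9, 93.3]
tool_rot: [3.141, -0.0, 1.57]
force: [-0.3, -0.2, -2.8]
width: 56.4
gripper_force: 65.1
```

```bash
python3 -m jog '{"claw":[0,0,0,0],"xyz":[[0,0,0.01],[0,0,0.01],[0,0,0.01],[0,0,0]],"twist":[[0,0,0],[0,0,0],[0,0,0],[0,0,0]]}'
```

```text
clock: 9.62
eef_pos: [642.7, 186.0, 90.9]
tool_rot: [3.141, -0.0, 1.57]
force: [-2.9, -0.7, 5.3]
width: 57.1
gripper_force: 65.7
```

```bash
python3 -m jog '{"claw":[0.8,0.9,1,1,1,1,1,1,1,1,1],"xyz":[[0,0,0],[0,0,0],[0,0,0],[0,0,0],[0,0,-0.1],[0,0,-0.3],[0,0,-0.4],[0,0,-0.4],[0,0,-0.4],[0,0,0],[0,0,0]],"twist":[[0,0,0],[0,0,0],[0,0,0],[0,0,0],[0,0,0],[0,0,0],[0,0,0],[0,0,0],[0,0,0],[0,0,0],[0,0,0]]}'; python3 w.py w5
```

```text
clock: 11.0
eef_pos: [642.2, 185.9, 250.0]
tool_rot: [-3.141, -0.0, 1.57]
force: [-1.2, 0.9, 0.4]
width: 85.5
gripper_force: 0.0
canister_1 [(0.9, [142, 269, 47, 45]), (0.79, [191, 369, 30, 40]), (0.77, [284, 174, 75, 86]), (0.64, [4, 0, 136, 77])]
coaster_a [(0.95, [291, 251, 70, 57]), (0.75, [307, 388, 53, 23]), (0.64, [282, 159, 73, 44]), (0.59, [297, 320, 66, 57])]
cam [642. 255. 427.] [-0.   -0.28 -0.96]
[641.7 185.8 248.7] [-3.139e+00  1.000e-03  1.570e+00]
```

View pics/w5.png

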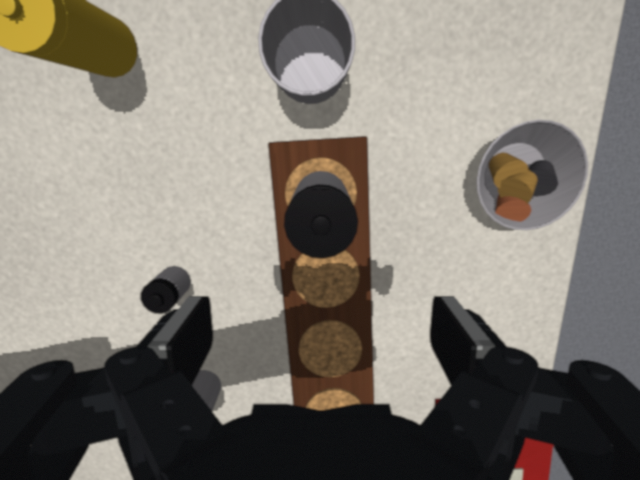

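c4 stands on the end coaster with its lid at (321,220). Next is c3.

```bash
python3 -m jog '{"claw":[1,1,1,1,1,1,1,1,1,1,1,1],"xyz":[[-0.2,-0.08,0],[-0.44,-0.17,0],[-0.44,-0.17,0],[-0.44,-0.17,0],[-0.44,-0.17,0],[-0.44,-0.17,0],[-0.44,-0.17,0],[-0.44,-0.17,0],[-0.44,-0.18,0],[-0.44,-0.17,0],[-0.1,-0.07,0],[0,0,0]],"twist":[[0,0,0],[0,0,0],[0,0,0],[0,0,0],[0,0,0],[0,0,0],[0,0,0],[0,0,0],[0,0,0],[0,0,0],[0,0,0],[0,0,0]]}'
cat > grab.py <<'E'
import sys
from h import *
from lid import lid
k=int(sys.argv[1]); g=eval(sys.argv[2]); im=optics.get_image("wrist"); s=readout.read_state(); D,h=DIM[k]
p=proj(im,(*g,h))[0]; e=lid(im,p)
c=onplane(im,e[0],h); print("pred",p.round(),"lid",np.round(e[0],1),np.round(e[1],1),"expect",np.diff(rect(im,cyl(*c[:2],h,D,0,False)).reshape(2,2),axis=0).round(1),"pos",c.round(1),"tcp",s["eef_pos"].round(1),"tool dx,dy",((c-s["eef_pos"])[[1,0]]/100).round(3))
E
python3 grab.py 3 '(473,-236)'
python3 - <<'E'
from h import *
from lid import lid
T=optics.get_image("top"); S=optics.get_image("scene")
print([ (round(d["score"],2),np.round(d["rect"])) for d in optics.boxes_of("scene","canister_1")]); print(rect(S,cyl(642,188.2,16,60,126)).round())
print([ (round(d["score"],2),np.round(d["rect"])) for d in optics.boxes_of("top","canister_1")]); print(rect(T,cyl(642,188.2,16,60,126)).round())
E
```

```text
clock: 12.65
eef_pos: [472.5, -239.9, 249.5]
tool_rot: [-3.14, -0.001, 1.568]
force: [1.1, 0.8, -0.2]
width: 85.9
gripper_force: 0.0
pred [322. 209.] lid [322.5 206.4] [53.5 56.1] expect [[59.1 58.3]] pos [ 473.7 -233.6  102. ] tcp [ 473.4 -238.7  249.5] tool dx,dy [0.051 0.003]
[(0.83, array([323., 239.,  37.,  72.])), (0.8, array([368., 229.,  20.,  28.])), (0.76, array([318., 196.,  16.,  39.])), (0.64, array([280., 167.,  25.,  43.]))]
[328. 237. 360. 309.]
[(0.85, array([353., 259.,  29.,  30.])), (0.84, array([267., 275.,  25.,  26.])), (0.82, array([439., 259.,  51.,  33.])), (0.76, array([190., 155.,  49.,  51.])), (0.56, array([ 89., 296.,  65.,  35.])), (0.27, array([254., 166.,  42.,  42.]))]
[187. 153. 237. 207.]
```

```bash
python3 -m jog '{"claw":[1,1,1,1,1,1,1,1],"xyz":[[0.047,0,0.1],[0,0,0.35],[0,0,0.4],[0,0,0.4],[0,0,0.4],[0,0,0.25],[0,0,0.05],[0,0,0]],"twist":[[0,0,0],[0,0,0],[0,0,0],[0,0,0],[0,0,0],[0,0,0],[0,0,0],[0,0,0]]}'
python3 -m jog '{"claw":[0,0,0,0,0,0,0,0],"xyz":[[0,0,0],[0,0,0],[0,0,0],[0,0,0],[0,0,0],[0,0,0],[0,0,0],[0,0,0]],"twist":[[0,0,0],[0,0,0],[0,0,0],[0,0,0],[0,0,0],[0,0,0],[0,0,0],[0,0,0]]}'
```

```text
clock: 13.9
eef_pos: [473.3, -235.0, 55.1]
tool_rot: [-3.142, -0.0, 1.57]
force: [-0.7, -0.3, 0.7]
width: 85.2
gripper_force: 0.0
clock: 14.9
eef_pos: [473.8, -235.5, 56.5]
tool_rot: [3.14, 0.0, 1.57]
force: [-1.9, 1.4, 7.3]
width: 49.4
gripper_force: 60.6
```

```bash
python3 -m jog '{"claw":[0,0,0,0,0,0,0,0,0,0,0,0],"xyz":[[0,0,-0.2],[0,0,-0.3],[0,0,-0.3],[0.2,0.1,0],[0.42,0.23,0],[0.5,0.27,0],[0.5,0.27,0],[0.5,0.27,0],[0.5,0.27,0],[0.4,0.23,0],[0.2,0.1,0],[0,0,0]],"twist":[[0,0,0],[0,0,0],[0,0,0],[0,0,0],[0,0,0],[0,0,0],[0,0,0],[0,0,0],[0,0,0],[0,0,0],[0,0,0],[0,0,0]]}'
python3 -m jog '{"claw":[0],"xyz":[[0,0,0]],"twist":[[0,0,0]]}' >/dev/null
python3 w.py w6; python3 - <<'E'
from h import *
im=optics.get_image("wrist"); s=readout.read_state(); print(s["eef_pos"],rect(im,cyl(648.2,88.4,16,80,0,False)).round(1))
for o in(-2,0,2): print(o,rect(im,cyl(s["eef_pos"][0],s["eef_pos"][1]+o,s["eef_pos"][2]+46,53,0,False)).round(1))
E
```

```text
clock: 16.4
eef_pos: [647.2, 87.8, 134.6]
tool_rot: [-3.141, -0.0, 1.572]
force: [0.4, -0.3, -2.2]
width: 49.0
gripper_force: 62.8
canister_1 [(0.93, [239, 2, 141, 128]), (0.88, [42, 201, 86, 62]), (0.87, [254, 203, 128, 168]), (0.6, [102, 399, 18, 29])]
coaster_a [(0.65, [274, 163, 98, 72]), (0.65, [274, 103, 83, 34]), (0.59, [296, 377, 79, 34])]
cam [647. 153. 312.] [-0.   -0.28 -0.96]
[647.   84.  135.3] [-3.141e+00  1.000e-03  1.566e+00]
[647.12385797  84.60488883 135.3085809 ] [274.1 165.8 371.2 260.9]
-2 [254.7 255.7 389.1 377. ]
0 [254.4 250.7 389.3 372.8]
2 [254.1 245.5 389.5 368.6]
```

View pics/w6.png

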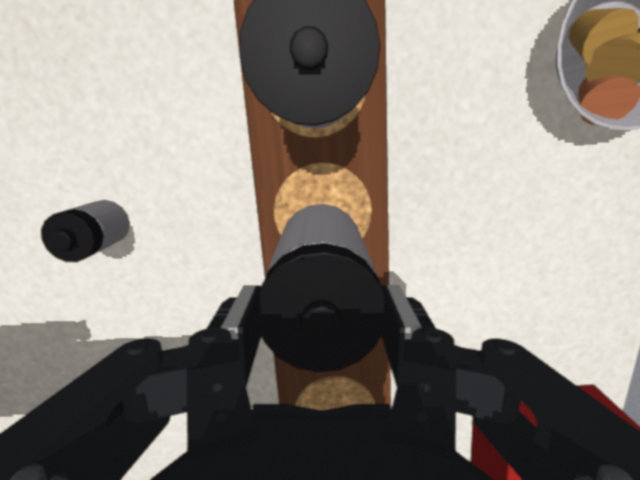

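c3 is held upright at (322,308) over its coaster (274–372, top 163). c4 in the picture sits on its own coaster.

```bash
python3 -m jog '{"claw":[0,0,0,0,0,0,0,0],"xyz":[[0.03,0.01,0],[0,0,0.15],[0,0,0.2],[0,0,0.15],[0,0,0.07],[0,0,0.02],[0,0,0],[0,0,0]],"twist":[[0,0,0],[0,0,0],[0,0,0],[0,0,0],[0,0,0],[0,0,0],[0,0,0],[0,0,0]]}'
```

```text
clock: 17.73
eef_pos: [649.0, 89.6, 76.6]
tool_rot: [3.14, -0.0, 1.57]
force: [0.1, -1.2, -1.2]
width: 49.0
gripper_force: 62.8
```

```bash
python3 -m jog '{"claw":[0,0,0,0,0],"xyz":[[-0.02,0,0.01],[0,0,0.015],[0,0,0.01],[0,0,0.01],[0,0,0]],"twist":[[0,0,0],[0,0,0],[0,0,0],[0,0,0],[0,0,0]]}'
```

```text
clock: 18.35
eef_pos: [648.5, 87.6, 72.6]
tool_rot: [3.141, -0.0, 1.57]
force: [-2.1, -0.3, 6.0]
width: 49.4
gripper_force: 63.6
```

```bash
python3 -m jog '{"claw":[0.7,0.85,1,1,1,1,1,1,1,1],"xyz":[[0,0,0],[0,0,0],[0,0,0],[0,0,0],[0,0,-0.1],[0,0,-0.35],[0,0,-0.45],[0,0,-0.45],[0,0,-0.4],[0,0,0]],"twist":[[0,0,0],[0,0,0],[0,0,0],[0,0,0],[0,0,0],[0,0,0],[0,0,0],[0,0,0],[0,0,0],[0,0,0]]}'
python3 -m jog '{"claw":[1,1,1,1,1,1,1,1],"xyz":[[-0.2,-0.2,0],[-0.33,-0.33,0],[-0.4,-0.4,0],[-0.4,-0.4,0],[-0.2,-0.23,0],[-0.1,-0.1,0],[0,0,0],[0,0,0]],"twist":[[0,0,0],[0,0,0],[0,0,0],[0,0,0],[0,0,0],[0,0,0],[0,0,0],[0,0,0]]}'
python3 grab.py 2 '(482,-73.5)'
```

```text
clock: 19.6
eef_pos: [651.0, 87.2, 251.2]
tool_rot: [3.133, -0.001, 1.57]
force: [0.2, -1.3, -0.1]
width: 85.3
gripper_force: 0.0
clock: 20.6
eef_pos: [483.5, -74.0, 246.3]
tool_rot: [3.141, -0.0, 1.572]
force: [0.8, -0.6, -0.1]
width: 85.5
gripper_force: 0.0
pred [319. 208.] lid [320.6 205.4] [43.1 46. ] expect [[48.2 47.6]] pos [483.1 -70.8  78. ] tcp [483.5 -74.  246.3] tool dx,dy [ 0.032 -0.003]
```

```bash
python3 -m jog '{"claw":[1,1,1,1,1,1,1,1],"xyz":[[0.02,-0.005,0.1],[0,0,0.35],[0,0,0.45],[0,0,0.45],[0,0,0.45],[0,0,0.28],[0,0,0.05],[0,0,0]],"twist":[[0,0,0],[0,0,0],[0,0,0],[0,0,0],[0,0,0],[0,0,0],[0,0,0],[0,0,0]]}'
python3 -m jog '{"claw":[0,0,0,0,0,0,0,0,0],"xyz":[[0,0,0],[0,0,0],[0,0,0],[0,0,0],[0,0,0],[0,0,0],[0,0,0],[0,0,0],[0,0,0]],"twist":[[0,0,0],[0,0,0],[0,0,0],[0,0,0],[0,0,0],[0,0,0],[0,0,0],[0,0,0],[0,0,0]]}'
```

```text
clock: 21.65
eef_pos: [481.9, -73.2, 33.5]
tool_rot: [-3.141, 0.0, 1.57]
force: [0.4, -0.9, 0.4]
width: 85.2
gripper_force: 0.0
clock: 22.78
eef_pos: [482.8, -73.3, 34.8]
tool_rot: [3.139, -0.0, 1.57]
force: [-0.8, 0.9, 8.5]
width: 41.8
gripper_force: 59.5
```

```bash
python3 -m jog '{"claw":[0,0,0,0,0,0,0,0,0,0,0,0],"xyz":[[0,0,-0.2],[0,0,-0.3],[0,0,-0.2],[0.1,0.2,0],[0.1,0.35,0],[0.13,0.4,0],[0.13,0.4,0],[0.1,0.25,0],[0.05,0.11,0],[0,0,0],[0,0,0],[0,0,0]],"twist":[[0,0,0],[0,0,0],[0,0,0],[0,0,0],[0,0,0],[0,0,0],[0,0,0],[0,0,0],[0,0,0],[0,0,0],[0,0,0],[0,0,0]]}'
python3 w.py w7; python3 - <<'E'
from h import *
im=optics.get_image("wrist"); s=readout.read_state(); print(s["eef_pos"],rect(im,cyl(654.2,-11.2,16,80,0,False)).round(1))
for o in(-2,0,2): print(o,rect(im,cyl(s["eef_pos"][0],s["eef_pos"][1]+o,s["eef_pos"][2]+44,46,0,False)).round(1))
E
```

```text
clock: 24.28
eef_pos: [651.9, -13.2, 103.7]
tool_rot: [-3.141, 0.0, 1.568]
force: [-0.5, 0.2, -2.4]
width: 42.1
gripper_force: 61.5
canister_1 [(0.94, [245, 1, 132, 124]), (0.9, [265, 215, 111, 144]), (0.78, [2, 61, 78, 66])]
coaster_a [(0.86, [268, 168, 106, 86]), (0.74, [255, 75, 121, 68]), (0.58, [283, 336, 94, 51])]
cam [652.  56. 280.] [-0.   -0.28 -0.96]
[652.5 -12.7 103.7] [-3.141 -0.     1.569]
[652.65202883 -12.62167296 103.66370723] [269.6 173.7 377.3 278.2]
-2 [264.4 263.7 379.4 367.5]
0 [264.2 258.7 379.6 363.4]
2 [264.  253.7 379.8 359.2]
```

View pics/w7.png

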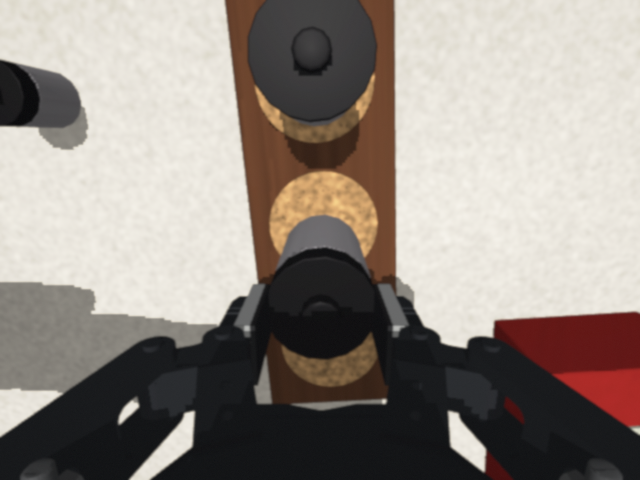

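c2 is held upright over its coaster (268–379, top 170), and c3 sits centred on its own. Lower.

```bash
python3 -m jog '{"claw":[0,0,0,0,0,0,0,0],"xyz":[[0,0.01,0.05],[0,0,0.15],[0,0,0.15],[0,0,0.1],[0,0,0.03],[0,0,0.01],[0,0,0],[0,0,0]],"twist":[[0,0,0],[0,0,0],[0,0,0],[0,0,0],[0,0,0],[0,0,0],[0,0,0],[0,0,0]]}'
python3 -m jog '{"claw":[0,0,0,0],"xyz":[[0,0,0.01],[0,0,0.01],[0,0,0],[0,0,0]],"twist":[[0,0,0],[0,0,0],[0,0,0],[0,0,0]]}'
```

```text
clock: 25.48
eef_pos: [654.2, -12.4, 55.0]
tool_rot: [3.141, -0.0, 1.57]
force: [-0.4, -0.2, -1.1]
width: 41.8
gripper_force: 61.5
clock: 25.98
eef_pos: [653.9, -12.4, 52.5]
tool_rot: [-3.142, 0.0, 1.57]
force: [0.3, 0.2, -1.8]
width: 42.1
gripper_force: 61.5
```

```bash
python3 -m jog '{"claw":[0,0,0,0],"xyz":[[0,0,0.01],[0,0,0.01],[0,0,0.005],[0,0,0]],"twist":[[0,0,0],[0,0,0],[0,0,0],[0,0,0]]}'
```

```text
clock: 26.48
eef_pos: [654.1, -12.5, 51.0]
tool_rot: [3.141, -0.0, 1.57]
force: [-0.7, 0.9, 6.2]
width: 41.9
gripper_force: 62.3
```

```bash
python3 -m jog '{"claw":[0.6,0.8,1,1,1,1,1,1,1,1],"xyz":[[0,0,0],[0,0,0],[0,0,0],[0,0,0],[0,0,-0.1],[0,0,-0.35],[0,0,-0.5],[0,0,-0.5],[0,0,-0.45],[0,0,0]],"twist":[[0,0,0],[0,0,0],[0,0,0],[0,0,0],[0,0,0],[0,0,0],[0,0,0],[0,0,0],[0,0,0],[0,0,0]]}'
python3 -m jog '{"claw":[1,1,1,1,1,1,1,1,1],"xyz":[[0.1,-0.2,0],[0.17,-0.4,0],[0.2,-0.4,0],[0.2,-0.4,0],[0.1,-0.3,0],[0.1,-0.24,0],[0,0,0],[0,0,0],[0,0,0]],"twist":[[0,0,0],[0,0,0],[0,0,0],[0,0,0],[0,0,0],[0,0,0],[0,0,0],[0,0,0],[0,0,0]]}'
python3 grab.py 1 '(460,78)'
```

```text
clock: 27.72
eef_pos: [656.6, -13.3, 245.2]
tool_rot: [3.132, 0.0, 1.569]
force: [-0.0, 0.1, 0.3]
width: 85.2
gripper_force: 0.0
clock: 28.85
eef_pos: [460.9, 74.2, 240.0]
tool_rot: [3.141, 0.001, 1.569]
force: [-0.3, -0.3, 0.6]
width: 85.6
gripper_force: 0.0
pred [320. 201.] lid [320.3 198.3] [33.7 37.4] expect [[39.1 38.8]] pos [460.4  81.1  54. ] tcp [460.8  74.2 239.9] tool dx,dy [ 0.069 -0.004]
```

```bash
python3 -m jog '{"claw":[1,1,1,1,1,1,1,1,1],"xyz":[[0.053,-0.003,0.1],[0,0,0.35],[0,0,0.45],[0,0,0.45],[0,0,0.45],[0,0,0.3],[0,0,0.11],[0,0,0.04],[0,0,0]],"twist":[[0,0,0],[0,0,0],[0,0,0],[0,0,0],[0,0,0],[0,0,0],[0,0,0],[0,0,0],[0,0,0]]}'
python3 -m jog '{"claw":[0,0,0,0,0,0,0,0,0],"xyz":[[0,0,0],[0,0,0],[0,0,0],[0,0,0],[0,0,0],[0,0,0],[0,0,0],[0,0,0],[0,0,0]],"twist":[[0,0,0],[0,0,0],[0,0,0],[0,0,0],[0,0,0],[0,0,0],[0,0,0],[0,0,0],[0,0,0]]}'
```

```text
clock: 30.02
eef_pos: [460.3, 80.1, 15.5]
tool_rot: [3.14, -0.0, 1.57]
force: [0.1, -0.2, -0.6]
width: 85.4
gripper_force: 0.0
clock: 31.15
eef_pos: [460.2, 80.3, 15.9]
tool_rot: [3.14, -0.001, 1.57]
force: [0.4, 0.4, 9.0]
width: 33.4
gripper_force: 58.8
```

```bash
python3 -m jog '{"claw":[0,0,0,0,0,0,0,0,0,0,0,0],"xyz":[[0,0,-0.2],[0,0,-0.4],[0,0,-0.3],[-0.3,0.2,0],[-0.4,0.4,0],[-0.4,0.4,0],[-0.4,0.4,0],[-0.3,0.4,0],[-0.11,0.2,0],[0,0,0],[0,0,0],[0,0,0]],"twist":[[0,0,0],[0,0,0],[0,0,0],[0,0,0],[0,0,0],[0,0,0],[0,0,0],[0,0,0],[0,0,0],[0,0,0],[0,0,0],[0,0,0]]}'
python3 w.py w8; python3 - <<'E'
from h import *
im=optics.get_image("wrist"); s=readout.read_state(); print(s["eef_pos"],rect(im,cyl(660,-111,16,80,0,False)).round(1))
for o in(-2,0,2): print(o,rect(im,cyl(s["eef_pos"][0],s["eef_pos"][1]+o,s["eef_pos"][2]+39,39,0,False)).round(1))
E
```

```text
clock: 32.65
eef_pos: [658.5, -109.8, 105.0]
tool_rot: [-3.141, -0.001, 1.571]
force: [0.7, 0.7, -0.4]
width: 33.9
gripper_force: 60.0
canister_1 [(0.92, [265, 13, 97, 112]), (0.73, [279, 231, 82, 116])]
coaster_a [(0.75, [252, 36, 121, 110])]
cam [658. -41. 282.] [-0.   -0.28 -0.96]
[ 659.1 -110.4  105.2] [-3.141 -0.     1.57 ]
[ 659.20018919 -110.57272104  105.20665756] [268.9 176.5 375.8 280.1]
-2 [274.6 268.4 368.9 353.9]
0 [274.4 263.6 369.1 349.8]
2 [274.3 258.9 369.2 345.7]
```

View pics/w8.png

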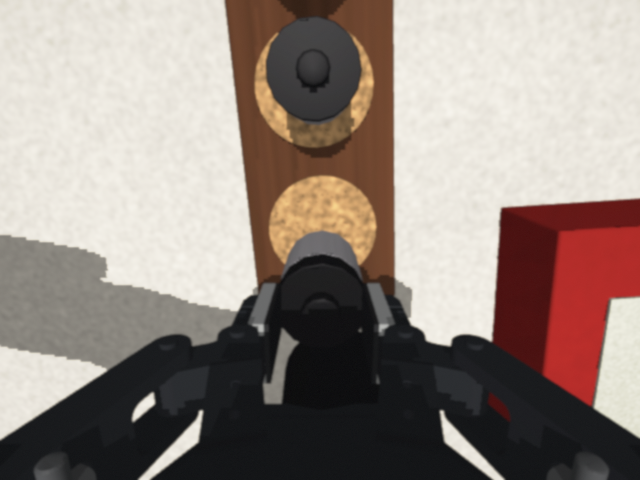

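c1 is upright over the last coaster (268–377, top 175) and c2 is on its own. Lower.

```bash
python3 -m jog '{"claw":[0,0,0,0,0,0,0,0],"xyz":[[-0.015,0.007,0.1],[0,0,0.2],[0,0,0.2],[0,0,0.12],[0,0,0.05],[0,0,0.02],[0,0,0],[0,0,0]],"twist":[[0,0,0],[0,0,0],[0,0,0],[0,0,0],[0,0,0],[0,0,0],[0,0,0],[0,0,0]]}'
python3 -m jog '{"claw":[0,0,0,0],"xyz":[[0,0,0.01],[0,0,0.01],[0,0,0],[0,0,0]],"twist":[[0,0,0],[0,0,0],[0,0,0],[0,0,0]]}'
```

```text
clock: 33.85
eef_pos: [660.7, -112.8, 36.6]
tool_rot: [3.14, 0.0, 1.57]
force: [0.1, 0.6, -1.3]
width: 33.7
gripper_force: 60.0
clock: 34.35
eef_pos: [660.2, -112.6, 34.0]
tool_rot: [-3.142, -0.0, 1.57]
force: [-0.1, 0.3, -1.1]
width: 33.5
gripper_force: 60.0
```

```bash
python3 -m jog '{"claw":[0,0,0,0],"xyz":[[0,0,0.01],[0,0,0.01],[0,0,0.005],[0,0,0]],"twist":[[0,0,0],[0,0,0],[0,0,0],[0,0,0]]}'
```

```text
clock: 34.85
eef_pos: [660.4, -112.7, 32.1]
tool_rot: [3.141, -0.0, 1.57]
force: [-1.2, 0.1, 5.5]
width: 33.3
gripper_force: 61.0
```

```bash
python3 -m jog '{"claw":[0.6,0.8,1,1,1,1,1,1,1,1],"xyz":[[0,0,0],[0,0,0],[0,0,0],[0,0,0],[0,0,-0.1],[0,0,-0.35],[0,0,-0.5],[0,0,-0.5],[0,0,-0.5],[0,0,0]],"twist":[[0,0,0],[0,0,0],[0,0,0],[0,0,0],[0,0,0],[0,0,0],[0,0,0],[0,0,0],[0,0,0],[0,0,0]]}'
python3 -m jog '{"claw":[1,1,1,1,1,1,1],"xyz":[[-0.1,-0.2,0],[-0.2,-0.4,0],[-0.2,-0.4,0],[-0.2,-0.5,0],[-0.2,-0.4,0],[0,0,0],[0,0,0]],"twist":[[0,0,0],[0,0,0],[0,0,0],[0,0,0],[0,0,0],[0,0,0],[0,0,0]]}'
python3 - <<'E'
from h import *
I={n:optics.get_image(n) for n in("scene","top")}
C={1:(660,-111),2:(654.2,-11.2),3:(648.2,88.4),4:(642,188.2)}
for n in I:
    B=[np.r_[d["rect"][:2],np.array(d["rect"][:2])+d["rect"][2:]] for d in optics.boxes_of(n,"canister_1")]
    for k,(D,h) in DIM.items():
        r=rect(I[n],cyl(*C[k],16,D,h)); b=min(B,key=lambda b:abs(b-r).sum()); print(n,k,(b-r).round(1))
    print([np.round(d["rect"]) for d in optics.boxes_of(n,"jug")])
a=cv2.resize(I["top"]["color"][110:230,90:520,::-1],(798,223)); b=cv2.resize(I["scene"]["color"][140:380,180:560,::-1],(558,352)); b=cv2.copyMakeBorder(b,0,0,0,240,0)
cv2.imwrite("pics/final.png",np.vstack([a,b]))
E
```

```text
clock: 36.1
eef_pos: [663.1, -114.0, 232.4]
tool_rot: [3.132, 0.002, 1.569]
force: [-0.3, 0.3, 0.6]
width: 85.3
gripper_force: 0.0
clock: 36.98
eef_pos: [470.5, -202.0, 226.4]
tool_rot: [3.141, -0.001, 1.57]
force: [-0.2, -0.2, 0.2]
width: 85.3
gripper_force: 0.0
scene 1 [-2.1  2.9 -0.1 -2.9]
scene 2 [-2.  -3.4 -3.   0.5]
scene 3 [-29.1 -10.5 -34.1 -20.8]
scene 4 [-3.3 -0.2 -2.5  2.6]
[array([375., 288.,  47.,  68.])]
top 1 [ 5.4 -0.4  1.8 -2. ]
top 2 [ 2.8 -0.6  1.7 -2.2]
top 3 [ 4.9 -0.2  4.5 -4.1]
top 4 [ 5.   2.1  3.5 -2.3]
[array([103., 164.,  66.,  58.])]
```

View pics/final.png

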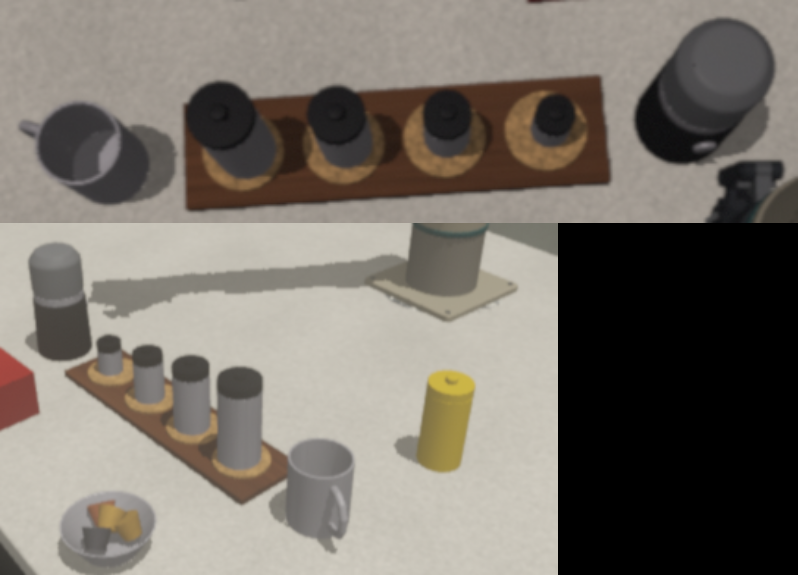

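All four stand in order and the jug hasn't moved. The boxes hint at a few mm toward the grinder, so I'll do one zoomed check of bases against coasters.

```bash
python3 - <<'E'
from h import *
im=optics.get_image("scene"); f=5
a=cv2.resize(im["color"][210:320,225:380,::-1],None,fx=f,fy=f,interpolation=cv2.INTER_CUBIC)
C={1:(660,-111),2:(654.2,-11.2),3:(648.2,88.4),4:(642,188.2)}
for k,(x,y) in C.items():
    for D,z,col in((80,16,(0,255,0)),(DIM[k][0],16,(0,0,255)),(DIM[k][0],16+DIM[k][1],(255,0,0))):
        q=(proj(im,cyl(x,y,z,D,0,False)[:48])-[225,210]+.5)*f; cv2.polylines(a,[q.astype(np.int32)],True,col,1)
cv2.imwrite("pics/z.png",a)
E
```

```text
(no output)
```

View pics/z.png

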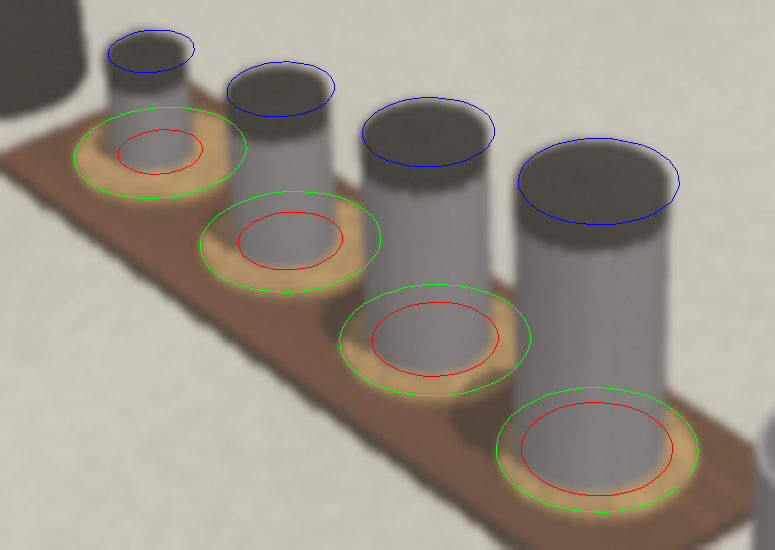

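The green, red and blue overlays show each canister within about 3–6 mm of its coaster's middle, inside the 12 mm limit. Handing in.

```bash
python3 -c "
from cell import order
print(order.finish_job())"
```

```text
the job is handed in; nothing more can be done
None
```

The four canisters stand upright on the coasters in order of size, with the smallest next to the grinder. Each is about 3–6 mm from its coaster's middle by the cameras, the jug and the yellow look-alike were left alone, and the job was handed in at about 37 s; no verdict came back.

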